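# Turn a slide holder over with a thin lifter

## Robot

A 6-joint arm with a two-finger parallel gripper is mounted at the origin on a cart in front of the work surface, level with it; the furniture and walls round the work are solid. World frame = base frame: x ahead of the robot, y to its left, z up, the work surface at z = 0. Lengths are in m, angles in degrees, forces in N, time in s.
With the tool pointing down it reaches from about 0.375 to 0.9 m from the base axis. Payload 3.1 kg.
Tool frame: the origin (TCP) lies between the finger pads; the fingertips stand 11 mm ahead of it and the grasp point (between the pads) lies 8 mm behind it; z points along the fingers, y is the line along which they close (so a half turn about z gives the same grasp; the last joint's range is limited). The gripper opens to 87 mm and grips with 3 to 60 N. Pads are 19 mm wide; open, the fingers measure 117 mm over their backs; the gripper's body (75 mm by 190 mm) begins 51 mm behind the grasp point.
Start: joints at [-86.774, 30.224, 82.088, -0, 67.689, -10.227], TCP at [0.145, -0.608, 0.234] pointing down, gripper open.
Joint ranges: [-176.69, 176.69], [-43.24, 126.21], [12.49, 139.97], [-82, 262], [0, 151.66], [-163.58, 163.58]. Speed limits (degrees/s): [159.86, 159.86, 180, 180, 180, 180].

## Interface

Orientations are given as a 3x3 rotation matrix whose columns are the frame's x, y, z axes.
In Python, from rig import bot, viewer, workorder, nets gives the robot as it stands. The module is installed in compiled form; this text tells all that it offers.
- The arm moves only by the tool move_arm, never from a script. Its argument "increments" is a list of rows, each a list of 7 numbers: the shift along the tool's x, y, z normalised to -1 to 1, where 1 is 0.3 m, then the turn, a rotation vector about the tool's x, y, z normalised to -1 to 1, where 1 is pi rad, then the opening, from 0 (shut) to 1 (fully open). In form: [[tx, ty, tz, wx, wy, wz, grip], ...]. A call has 1 to 10 rows; each row is the pose to reach, as a shift and turn from the pose commanded when the call began, along the tool's axes at that moment, turning the shorter way round; what a row does not reach only later rows make up. A row lasts 1/12 s, in which the tool goes at most 41.7 mm and 7.16 degrees, less where a joint would pass 70% of its speed; a pose out of reach is approached as far as the arm can. A call with a number of a shift or a turn outside -1 to 1 is refused whole. A call with a gripper value outside its range is refused whole. The fingers move at their own pace and stop on an object; the grip force is fixed at half the most. Time passes only in rows, so rows that repeat a pose let the fingers close. It gives the time, the measured TCP pose, the force, the opening and the grip force at its end, in the units of the state.
- bot.read_state(): the state, without advancing time (a new reading comes with each control period).
- viewer.capture(name): name is "side" or "top"; returns a dict with "image" (384x512x3 uint8, blue, green, red), "K" (3x3 intrinsics, pixels), "eye" and "orientation" of the camera in the world. Camera axes: x right, y up, looking along -z (the intrinsics and any distortion apply to the point x, -y, -z); pixel columns grow to the right and rows downward; lengths in m; the calibration is good to about 2 mm. A picture is of the moment at which its call begins. There is no depth.
- workorder.hand_in(): hands the job in; it is judged then, once.
Trained networks look in the newest picture that a camera, given by its name, has taken for a name from the list of things; names that differ only in an ending like _2 or _b are one class to them, and where a whole thing is asked for, a point or a joint stands for the part that bears it (a point fixed in the world has none). Each returns a list of dicts, best first, with "conf" (0 to 1); they miss things now and then, are a little off and sometimes report something else, mostly with a low value. They report only what shows in the picture. A call takes as long as a camera call.
- nets.find_in(camera, thing): "location" ([column, row] in pixels, amid what is visible of it).
The state is a dict: "time_s": time; "joint_positions": joint angles; "qvel": joint speeds; "tau": joint torques, N m; "position": TCP position; "tcp_rot": TCP orientation; "force": force on the tool from outside, world axes, zero at the start; "moment": the same for the moment, N m; "opening": opening from 0.0 (shut) to 1.0 (fully open); "grasp_force": force on a finger pad.
Only numpy, scipy, OpenCV 4.12 (cv2) and the standard library are available. Lean on these libraries where they do the work, as an engineer would, in place of code of your own. Each camera call takes 0.05 s, during which the arm holds its last target. There are 200 camera calls.

## Task

The slide holder lies with its slide downward on the lower bed of the turning step. Take the thin lifter from its rest, slide its blade along the bed under the holder's bevelled near edge with only light pressure (under 10 N; the blade is left bent a little up or down, so feel for the bed), and lever the holder up and over the step so that it lies flat, slide upward, on the upper shelf; then lay the lifter back in its rest. Touch the holder with the lifter only, never with the gripper, and do not disturb the mould, the cassette and the pencil nearby.

Things in the scene. Friction and masses are not known exactly. Their poses are not given: they have to be found in the camera images.
- lifter: lifter, 70 g, origin at the centre of its black handle, 100 long (own x) x 12 wide (y) x 14 high (z), z up in its rest. Its steel blade (55 long, 30 wide, 1.5 thick) runs ahead from a very stiff tilting joint at x = 60, z = -3; set straight, its tip is at x = 115 with its underside at z = -7, but it is left bent up or down by up to 0.2 rad (tip 11 up or down), which is not measured: feel for the bed.
- handle_nose (a point): front end of the handle's centre line, 50 ahead of the lifter's origin. Grip the handle in its middle across its 12 mm width; it may pivot a little in the fingers when the tip is pressed by a few newtons
- rest_seat (a point): where the handle's centre lies when the lifter is in its rest, 29 above the worktop; x along the handle to the blade, z up. The grey rest is fixed: base 100 x 60 x 8, posts 6 thick at x = +/-42 with notches open upward, about 19 wide at the floor (22 above the worktop) and 27 at the top (32 above it). Between the posts 76 of handle are free.
- step_edge (a point): middle of the riser's upper edge, 25.5 above the worktop. x points from the lower bed across to the upper shelf, y along the edge, z up. Lower bed: x = -72 to 0, 3.5 below this point, open in front. Upper shelf: x = 0 to 61, level with this point. Cheeks at y = +/-46 to +/-54 (x = -54 to 62) and a back stop at x = 61 to 66 rise 7.5 above the shelf.
- turning_step: the turning step: fixed aluminium block with a low bed on the near side, a white upper shelf on the far side and grey cheeks, 138 x 112 x 33; origin on the worktop straight below step_edge, axes as there
- slide_holder: flat rigid holder, 44 (x) x 84 (y) x 8 (z), about 45 g, origin at its centre. Back (+z, dark blue) up at the start; face (-z, white, glass slide, red label) down. On the bed, +x side 0 to 5 from the riser, x along the step's x. Its -x edge is bevelled below (3 high, 9 long): a blade gliding on the bed gets under, pushing it to the riser; it swings over about the riser's edge when lifted there.
- bevel_edge (a point): middle of the lower edge of the holder's -x side, above the bevel: 22 behind the centre in x, 3 above the bed at the start
- mould: small steel embedding mould, 31 x 41 x 9, standing right of the step; leave it alone
- cassette: small white tissue cassette, 41 x 28 x 10, standing right of the step; leave it alone
- pencil: yellow capped pencil, 140 long, 10 high, lying between the rest and the step; leave it alone

How it is judged (in metres and radians):
On the way, in this order (a step that is already met when the one before it is completed fails the run):
1. the lifter is lifted out of its rest (z of lifter in the frame of rest_seat above 0.03 m), for 0.1 s.
2. the holder is levered up by the lifter to more than 25 degrees, not yet upright (angle between slide_holder's own z axis and vertical between 0.44 and 1.5 rad and contact force between lifter and slide_holder above 0.02 N).
3. the holder lies turned over on the upper shelf (angle between slide_holder's own z axis and vertical above 3.04 rad and x of slide_holder in the frame of step_edge above 0.012 m and z of slide_holder in the frame of step_edge below 0.007 m), for 0.2 s.
At the end, for the whole second after the job is handed in: the holder lies flat (within 0.1 rad) with its slide upward on the upper shelf between the cheeks, at rest; the lifter lies level in both notches of its rest, blade the way it was, within 20 mm of the seat point along the rest and 0.12 rad of its direction, at rest and released (all of step 3 and x of slide_holder in the frame of step_edge below 0.045 m and z of slide_holder in the frame of step_edge above 0.001 m and linear speed of each of slide_holder, lifter below 0.01 m/s and distance between lifter and rest_seat below 0.02 m and z of lifter in the frame of rest_seat between -0.004 and 0.004 m and angle between the x axis of lifter and the x axis of rest_seat, either way round below 0.12 rad and x of handle_nose in the frame of rest_seat above 0.02 m); the robot touches nothing.
It fails at once if the gripper or arm touches the slide holder (contact force between any of the fingers, the arm and slide_holder above 0.1 N).
It fails at once if the lifter presses the holder with more than 10 N (contact force between lifter and slide_holder above 10 N).
It fails at once if the lifter presses the turning step with more than 10 N (contact force between lifter and turning_step above 10 N).
It fails at once if a bystander (mould, cassette, pencil) is moved more than 15 mm (distance of any of mould, cassette, pencil from where it was at the start of the episode above 0.015 m).
It also fails if it takes over 72 s, if anything falls off the work surface, if the arm or the gripper's body presses on something with over 40 N, if the wrist force passes 120 N, or if a joint passes its speed limit or range.

## Working session

There is one attempt and no reset: what is moved stays moved. The work goes in short steps, Python scripts to look and compute and a tool call to move; the robot and the scene stay as the last step left them, time stands still between calls to the robot, and variables do not carry over. Pictures are saved under pics/ and viewed, at most 10 in all, crops included, and the job is handed in when it is done.

Besides the shell and the picture viewer there is one more tool, called after "Call:" by a JSON object that holds its "op" and its "data". move_arm: Moves the arm, as the interface text tells. Its arguments: {"type":"object","properties":{"increments":{"type":"array"}},"required":["increments"]}

```bash
mkdir -p pics; cat > h.py <<'E'
import numpy as np, cv2
from rig import bot, viewer, workorder, nets
np.set_printoptions(precision=4,suppress=True)
def P(c):
    R=np.array(c["orientation"]);K=np.array(c["K"]);e=np.array(c["eye"])
    F=np.diag([1,-1,-1.])@R.T
    return K@np.c_[F,-F@e]
def proj(c,p):
    q=P(c)@np.r_[p,1];return q[:2]/q[2]
def ray(c,uv,z):
    M=P(c);A=np.c_[M[:,:2],M[:,2]*z+M[:,3]]
    s=np.linalg.inv(A)@np.r_[uv,1];return np.r_[s[:2]/s[2],z]
def tri(c1,u1,c2,u2):
    X=cv2.triangulatePoints(P(c1),P(c2),np.array(u1,float).reshape(2,1),np.array(u2,float).reshape(2,1)).ravel()
    return X[:3]/X[3]
E
python3 - <<'E'
from h import *
C={}
for n in("side","top"):
    c=viewer.capture(n);C[n]=c;cv2.imwrite(f"pics/{n}0.png",c["image"]);print(n,c["eye"],c["K"][0],[k for k in c])
    for t in["lifter","handle_nose","slide_holder","bevel_edge","turning_step","mould","cassette","pencil","rest_seat","step_edge"]:
        for d in nets.find_in(n,t)[:2]:print(t,d["location"],round(d["conf"],2),ray(c,d["location"],0.025))
s=bot.read_state();print(s)
E
```

```text
side [0.1667 0.7843 0.7139] [429.3659   0.     263.1307] ['image', 'K', 'eye', 'orientation']
handle_nose [260.2, 261.7] 0.63 [0.449  0.1466 0.025 ]
slide_holder [267.1, 175.4] 0.74 [ 0.5802 -0.1847  0.025 ]
slide_holder [321.8, 163.4] 0.47 [ 0.4571 -0.3209  0.025 ]
bevel_edge [265.2, 175.2] 0.64 [ 0.5857 -0.1832  0.025 ]
bevel_edge [255.6, 261.3] 0.54 [0.4589 0.1499 0.025 ]
turning_step [254.0, 177.3] 0.85 [ 0.6103 -0.1586  0.025 ]
mould [257.8, 261.7] 0.58 [0.4539 0.1489 0.025 ]
mould [323.6, 164.5] 0.47 [ 0.4501 -0.3172  0.025 ]
cassette [283.9, 152.5] 0.39 [ 0.5866 -0.33    0.025 ]
pencil [278.4, 241.1] 0.69 [0.4389 0.0648 0.025 ]
rest_seat [271.0, 272.1] 0.8 [0.4141 0.1654 0.025 ]
top [ 0.4352 -0.0581  1.022 ] [368.4354   0.     257.2348] ['image', 'K', 'eye', 'orientation']
lifter [170.3, 204.7] 0.71 [0.4678 0.1528 0.025 ]
handle_nose [166.7, 202.2] 0.96 [0.4746 0.1625 0.025 ]
slide_holder [293.5, 163.0] 0.94 [ 0.5791 -0.1814  0.025 ]
bevel_edge [290.4, 163.8] 0.6 [ 0.577  -0.1728  0.025 ]
bevel_edge [296.8, 148.9] 0.48 [ 0.6181 -0.1911  0.025 ]
turning_step [298.0, 150.0] 0.58
[... 258 characters left out ...]
] 0.57 [0.4255 0.1375 0.025 ]
step_edge [295.3, 150.9] 0.72 [ 0.6125 -0.1868  0.025 ]
step_edge [167.9, 202.0] 0.36 [0.4751 0.1593 0.025 ]
{'time_s': 1.1, 'joint_positions': array([-86.7749,  30.2214,  82.0883,   0.0004,  67.6906, -10.2274]), 'qvel': array([ 0.0034, -0.0443,  0.0087,  0.0117,  0.0405,  0.0847]), 'tau': array([ -0.0006, -44.0026, -17.6989,   0.0635,   0.0505,  -0.    ]), 'position': array([ 0.1454, -0.6078,  0.2336]), 'tcp_rot': array([[ 0.9726,  0.2326,  0.    ],
       [ 0.2326, -0.9726,  0.    ],
       [ 0.    , -0.    , -1.    ]]), 'force': array([ 0.5937, -0.9917, -0.0407]), 'moment': array([-0.0297,  0.0186,  0.0127]), 'grasp_force': 0.0, 'opening': 0.9973018195918671}
```

```bash
python3 - <<'E'
import cv2
a=cv2.imread("pics/top0.png");b=cv2.imread("pics/side0.png")
cv2.imwrite("pics/t0c.png",cv2.resize(a[100:280,130:390],None,fx=3,fy=3,interpolation=2))
cv2.imwrite("pics/s0c.png",cv2.resize(b[120:320,180:380],None,fx=3,fy=3,interpolation=2))
E
```

```text
(no output)
```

View pics/t0c.png

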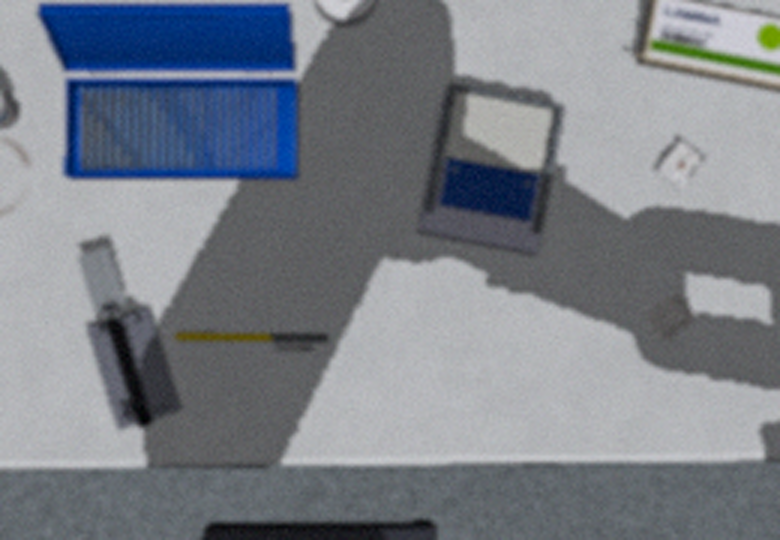

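View pics/s0c.png

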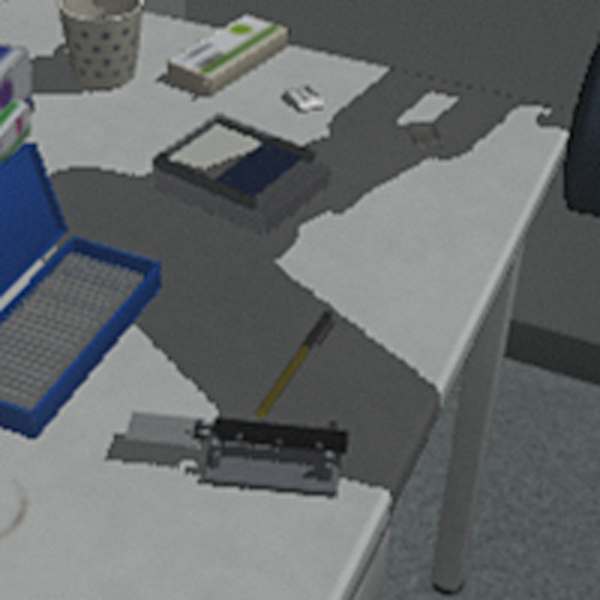

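```bash
cat > fit.py <<'E'
from h import *
from scipy.optimize import least_squares
C={n:viewer.capture(n) for n in("side","top")}
T=lambda x,y:("top",np.array([x,y])/3+[130,100])
S=lambda x,y:("side",np.array([x,y])/3+[180,120])
def fit(pts,x0):
    def f(v):
        c,s=np.cos(v[2]),np.sin(v[2]);r=[]
        for p,(n,u) in pts:
            w=[v[0]+c*p[0]-s*p[1],v[1]+s*p[0]+c*p[1],p[2]]
            r+=list(proj(C[n],w)-u)
        return r
    o=least_squares(f,x0,loss="soft_l1");return o.x,np.array(f(o.x)).reshape(-1,2)
m=.001
step=[((66*m,54*m,.033),T(452,78)),((66*m,-54*m,.033),T(563,103)),((-72*m,54*m,.022),T(420,228)),((-72*m,-54*m,.022),T(538,253)),
((66*m,54*m,.033),S(155,160)),((66*m,-54*m,.033),S(220,117)),((-54*m,-54*m,.033),S(328,160)),((-72*m,54*m,0),S(265,232))]
r,e=fit(step,[.6,-.18,-.1]);print(r,np.degrees(r[2]));print(e.T)
lif=[((50*m,0,.036),T(113,319)),((-50*m,0,.036),T(143,423)),((50*m,-6*m,.036),S(217,419)),((-50*m,6*m,.036),S(346,451-18)),((-50*m,-6*m,.036),S(348,431))]
l,e=fit(lif,[.45,.15,.2]);print(l,np.degrees(l[2]));print(e.T)
np.save("rl.npy",np.array([r,l]))
def W(v,p):
    c,s=np.cos(v[2]),np.sin(v[2]);return [v[0]+c*p[0]-s*p[1],v[1]+s*p[0]+c*p[1],p[2]]
out=[]
segs=[]
B=lambda x0,x1,y0,y1,z:[((x0,y0,z),(x1,y0,z)),((x1,y0,z),(x1,y1,z)),((x1,y1,z),(x0,y1,z)),((x0,y1,z),(x0,y0,z))]
ss=B(-.072,.066,-.054,.054,.022)+B(0,.061,-.046,.046,.0255)+B(-.054,.066,-.054,.054,.033)
ls=B(-.05,.05,-.006,.006,.036)+B(.06,.115,-.015,.015,.0235)+B(-.05,.05,-.03,.03,.008)
rows=[]
for nm,v,sg in(("s",r,ss),("l",l,ls)):
    row=[]
    for n in("top","side"):
        im=C[n]["image"];cu=proj(C[n],W(v,(.02,0,.025)));x0,y0=int(cu[0]-33),int(cu[1]-25)
        k=cv2.resize(im[y0:y0+50,x0:x0+66],None,fx=6,fy=6,interpolation=2)
        for a,b in sg:
            q=[tuple(int(t) for t in np.round((proj(C[n],W(v,p))-[x0,y0]+.5)*6)) for p in(a,b)]
            cv2.line(k,q[0],q[1],(0,255,255) if nm=="s" else (0,0,255),1)
        print(nm,n,x0,y0);row.append(k)
    rows.append(np.hstack(row))
cv2.imwrite("pics/fit.png",np.vstack(rows))
E
python3 fit.py
```

```text
[ 0.6024 -0.1841 -0.2084] -11.942649532785502
[[-0.6904  1.0225 -0.1628 -0.7963 -0.6201  0.2215 -3.5809  0.6378]
 [ 0.6601  0.2773  0.3603 -0.0702 -1.7086 -2.2163 -3.566   0.6374]]
[0.4172 0.145  0.3095] 17.732148996545877
[[-1.0752  0.1752 -0.6761  0.5921  0.2334]
 [-0.6336  0.6578 -1.6488  1.9807 -1.2021]]
s top 262 122
s side 221 146
l top 137 191
l side 231 239
```

View pics/fit.png

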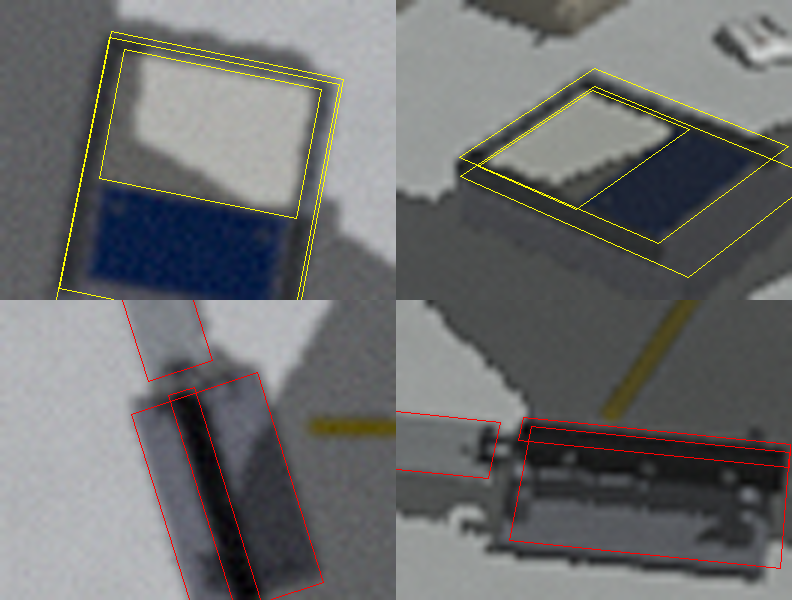

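```bash
cat >> h.py <<'E'
def Rz(d):
    a=np.radians(d);return np.array([[np.cos(a),-np.sin(a),0],[np.sin(a),np.cos(a),0],[0,0,1.]])
def Ry(d):
    a=np.radians(d);return np.array([[np.cos(a),0,np.sin(a)],[0,1,0],[-np.sin(a),0,np.cos(a)]])
def inc(p,R,p0=None,R0=None):
    from scipy.spatial.transform import Rotation as Q
    s=bot.read_state()
    p0=s["position"] if p0 is None else np.array(p0);R0=s["tcp_rot"] if R0 is None else R0
    return np.r_[R0.T@(np.array(p)-p0)/.3,Q.from_matrix(R0.T@R).as_rotvec()/np.pi]
D=np.diag([1,-1,-1.])   # tool vs lifter axes
E
python3 - <<'E'
from h import *
ct=viewer.capture("top");im=ct["image"]
sub=im[195:250,150:195].max(axis=2)
m=(sub<45).astype(np.uint8)
n,lab,st,cen=cv2.connectedComponentsWithStats(m);k=1+np.argmax(st[1:,4])
pts=np.argwhere(lab==k)[:,::-1]+[150,195]
r=cv2.minAreaRect(pts.astype(np.float32));print(r,st[k])
w=np.array([ray(ct,p,.034)[:2] for p in pts]);c=w.mean(0);u,s,v=np.linalg.svd(w-c);print(c,np.degrees(np.arctan2(v[0,1],v[0,0])),np.ptp((w-c)@v[0]),np.ptp((w-c)@v[1]),((w-c)@v[0]).min())
for p in [(.45,-.25,.2),(.417,.145,.12)]:print(inc(p,Rz(17)@D))
E
```

```text
((172.0500030517578, 223.65003967285156), (36.68241500854492, 6.640782833099365), 71.56504821777344) [ 15  11  16  36 174]
[0.4151 0.143 ] -162.11588048532255 0.09758036048942222 0.01753145570773006 -0.051671320031714145
[ 1.2649 -0.9238  0.1118 -0.      0.     -0.0197]
[ 1.4642 -2.23    0.3785 -0.      0.     -0.0197]
```

Call:
{"op": "move_arm", "data": {"increments": [[1,-0.9,0.1,0,0,-0.0242,0.6],[1,-0.9,0.1,0,0,-0.0242,0.6],[1,-0.9,0.1,0,0,-0.0242,0.6],[1,-0.9,0.1,0,0,-0.0242,0.6],[1,-0.9,0.1,0,0,-0.0242,0.6],[1,-0.9,0.1,0,0,-0.0242,0.6],[1,-0.9,0.1,0,0,-0.0242,0.6],[1,-0.9,0.1,0,0,-0.0242,0.6],[1,-0.9,0.1,0,0,-0.0242,0.6],[1,-0.9,0.1,0,0,-0.0242,0.6]]}}

```text
time_s: 2.08
position: [0.3753, -0.2723, 0.2035]
tcp_rot: [[0.952, 0.307, -0.0], [0.307, -0.952, 0.001], [0.0, -0.001, -1.0]]
force: [-0.1, 0.1, -0.6]
opening: 0.6
grasp_force: 0.0
```

```bash
python3 - <<'E'
from h import *
s=bot.read_state();print(s["time_s"],s["position"],s["force"])
for p in [(.4155,.143,.10),(.4155,.143,.024)]:print(inc(p,Rz(17.8)@D))
E
```

```text
2.0833 [ 0.3753 -0.2723  0.2035] [-0.056   0.1196 -0.5546]
[ 0.5523 -1.2761  0.3467 -0.0003 -0.0001  0.0004]
[ 0.5522 -1.2758  0.6    -0.0003 -0.0001  0.0004]
```

Call:
{"op": "move_arm", "data": {"increments": [[0.5,-1,0.2,0,0,0,0.6],[0.5,-1,0.2,0,0,0,0.6],[0.5,-1,0.2,0,0,0,0.6],[0.5,-1,0.2,0,0,0,0.6],[0.5,-1,0.2,0,0,0,0.6],[0.5,-1,0.2,0,0,0,0.6],[0.5,-1,0.2,0,0,0,0.6],[0.5,-1,0.2,0,0,0,0.6],[0.55,-1,0.2,0,0,0,0.6],[0.55,-1,0.2,0,0,0,0.6]]}}

```text
time_s: 2.92
position: [0.4424, 0.0634, 0.1436]
tcp_rot: [[0.95, 0.311, 0.004], [0.311, -0.95, 0.0], [0.004, 0.001, -1.0]]
force: [1.0, 0.6, -0.5]
opening: 0.601
grasp_force: 0.0
```

Call:
{"op": "move_arm", "data": {"increments": [[0,-0.276,0.15,0,0,0,0.5],[0,-0.276,0.15,0,0,0,0.5],[0,-0.276,0.15,0,0,0,0.5],[0,-0.276,0.15,0,0,0,0.5],[0,-0.276,0.15,0,0,0,0.5]]}}

```text
time_s: 3.33
position: [0.4148, 0.1389, 0.0987]
tcp_rot: [[0.952, 0.307, 0.0], [0.307, -0.952, -0.0], [0.0, 0.001, -1.0]]
force: [0.8, 0.5, 0.8]
opening: 0.505
grasp_force: 0.0
```

```bash
python3 - <<'E'
from h import *
s=bot.read_state();print(s["time_s"],s["position"],s["force"],s["opening"])
for p in [(.4155,.143,.06),(.4155,.143,.024)]:print(inc(p,Rz(17.8)@D))
E
```

```text
3.3333 [0.4148 0.1389 0.0987] [0.752  0.4576 0.8189] 0.504748740525417
[ 0.0063 -0.0123  0.129   0.0002 -0.0001  0.0004]
[ 0.0062 -0.0123  0.249   0.0002 -0.0001  0.0004]
```

Call:
{"op": "move_arm", "data": {"increments": [[0.006,-0.012,0.13,0,0,0,0.5],[0.006,-0.012,0.2,0,0,0,0.5],[0.006,-0.012,0.23,0,0,0,0.5],[0.006,-0.012,0.247,0,0,0,0.5],[0.006,-0.012,0.247,0,0,0,0.5]]}}

```text
time_s: 3.75
position: [0.4158, 0.1424, 0.0243]
tcp_rot: [[0.953, 0.304, 0.0], [0.304, -0.953, -0.0], [0.0, 0.0, -1.0]]
force: [-0.8, -0.3, -0.7]
opening: 0.501
grasp_force: 0.0
```

Call:
{"op": "move_arm", "data": {"increments": [[0,0,0,0,0,0,0.3],[0,0,0,0,0,0,0.2],[0,0,0,0,0,0,0.1],[0,0,0,0,0,0,0.05],[0,0,0,0,0,0,0.05],[0,0,0,0,0,0,0.05],[0,0,0,0,0,0,0.05]]}}

```text
time_s: 4.33
position: [0.4152, 0.1436, 0.0248]
tcp_rot: [[0.952, 0.306, 0.001], [0.306, -0.952, 0.0], [0.001, 0.0, -1.0]]
force: [-1.0, -0.5, 4.6]
opening: 0.134
grasp_force: 30.0
```

Call:
{"op": "move_arm", "data": {"increments": [[0,0,-0.03,0,0,0,0.05],[0,0,-0.1,0,0,0,0.05],[0,0,-0.2,0,0,0,0.05],[0,0,-0.3,0,0,0,0.05],[0,0,-0.33,0,0,0,0.05],[0,0,-0.33,0,0,0,0.05],[0,0,-0.33,0,0,0,0.05]]}}

```text
time_s: 4.92
position: [0.415, 0.1435, 0.1241]
tcp_rot: [[0.952, 0.306, 0.001], [0.306, -0.952, 0.0], [0.001, 0.0, -1.0]]
force: [0.8, -0.0, -0.3]
opening: 0.139
grasp_force: 30.0
```

```bash
cat > bend.py <<'E'
from h import *
import sys
s=bot.read_state();p=s["position"];R=s["tcp_rot"]@D
print(s["time_s"],p,s["force"],s["grasp_force"])
o=p+s["tcp_rot"]@[0,0,-.0047]
def lp(x,y,z,b=0):
    if x>.06: z0=z+.003;dx=x-.06;x,z=.06+dx*np.cos(b)-z0*np.sin(b),-.003+dx*np.sin(b)+z0*np.cos(b)
    return o+R@[x,y,z]
row=[]
for n in("top","side"):
    c=viewer.capture(n);cu=proj(c,lp(.07,0,0));x0,y0=int(cu[0]-25),int(cu[1]-37)
    raw=cv2.resize(c["image"][y0:y0+75,x0:x0+50],None,fx=8,fy=8,interpolation=2)
    for b,col in((-.2,(0,0,255)),(0,(0,255,255)),(.2,(0,255,0))):
        q=np.array([(proj(c,lp(x,y,-.006,b))-[x0,y0]+.5)*8 for x,y in((.0601,.015),(.115,.015),(.115,-.015),(.0601,-.015))]).astype(int)
        cv2.polylines(raw,[q],False,col,1)
    q=np.array([(proj(c,lp(x,y,.007))-[x0,y0]+.5)*8 for x,y in((-.05,.006),(.05,.006),(.05,-.006),(-.05,-.006))]).astype(int)
    cv2.polylines(raw,[q],True,(255,255,0),1)
    row.append(raw)
cv2.imwrite(sys.argv[1],np.hstack(row))
E
python3 bend.py pics/b1.png
```

```text
4.9167 [0.415  0.1435 0.1241] [ 0.8445 -0.0371 -0.3142] 29.999929144978523
```

View pics/b1.png

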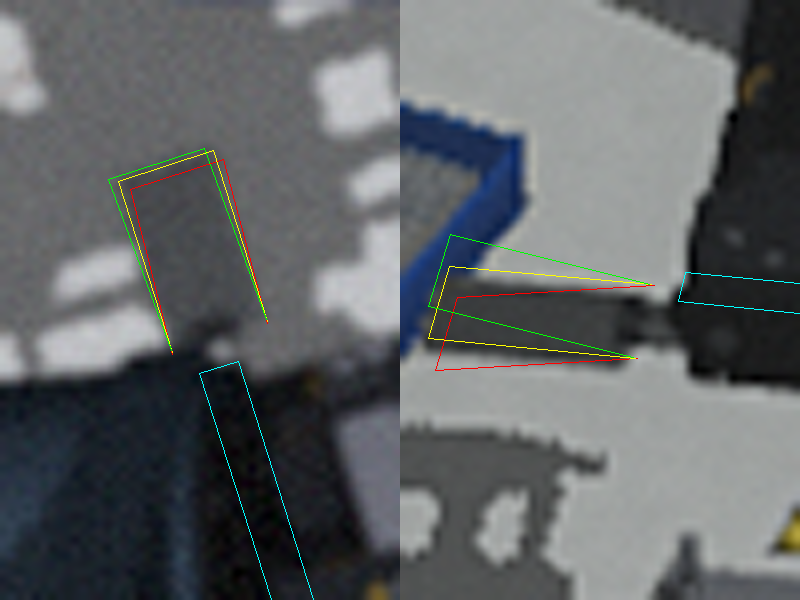

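```bash
cat >> h.py <<'E'
TIP=np.array([.115,0,.004])
def tgt(xs,zs,pitch,ys=0.,yaw=None,tip=TIP):
    st=np.load("rl.npy")[0];yw=np.degrees(st[2]);R0=Rz(yw)
    R=R0@Ry(pitch)@D
    return np.r_[st[:2],0]+R0@np.array([xs,ys,zs])-R@tip,R
def tipnow():
    s=bot.read_state();st=np.load("rl.npy")[0]
    return Rz(np.degrees(st[2])).T@(s["position"]+s["tcp_rot"]@TIP-np.r_[st[:2],0])
E
python3 - <<'E'
from h import *
st=np.load("rl.npy")[0]
for n in("top","side"):
    ct=viewer.capture(n);im=ct["image"].astype(int)
    cu=proj(ct,[.58,-.18,.03]).astype(int);x0,y0=cu-[40,30]
    sub=im[y0:y0+60,x0:x0+80];m=((sub[:,:,0]>sub[:,:,2]+25)&(sub[:,:,0]>40)).astype(np.uint8)
    k,lab,stt,cen=cv2.connectedComponentsWithStats(m);k=1+np.argmax(stt[1:,4]);print(n,stt[k])
    pts=np.argwhere(lab==k)[:,::-1]+[x0,y0]
    w=np.array([ray(ct,p,.030) for p in pts]);w[:,2]=0
    q=(w-np.r_[st[:2],0])@Rz(np.degrees(st[2]));
    rect=cv2.minAreaRect((w[:,:2]*1000).astype(np.float32));print(rect,q.mean(0),q.min(0),q.max(0))
    u,s,v=np.linalg.svd(w[:,:2]-w[:,:2].mean(0));print("yaw long",np.degrees(np.arctan2(v[0,1],v[0,0])))
p,R=tgt(-.062,.06,2.5);print(p);print(inc(p,R))
p,R=tgt(-.062,.03,2.5);print(p,inc(p,R))
E
```

```text
top [ 23  21  35  21 543]
((578.2974243164062, -178.63470458984375), (88.77310943603516, 46.371192932128906), 78.85588073730469) [-0.0247  0.0006  0.    ] [-0.0482 -0.0437  0.    ] [-0.0011  0.045   0.    ]
yaw long -100.62208240586978
side [26 31  7  7 27]
((603.3665161132812, -150.34359741210938), (15.355656623840332, 32.15608215332031), 18.839317321777344) [-0.009   0.0343  0.    ] [-0.0205  0.0158  0.    ] [-0.0016  0.046   0.    ]
yaw long 101.14012630116306
[ 0.4295 -0.1475  0.069 ]
[-0.247   0.9391  0.1781  0.0036 -0.0126  0.1652]
[ 0.4295 -0.1475  0.039 ] [-0.2467  0.9392  0.2781  0.0036 -0.0126  0.1652]
```

Call:
{"op": "move_arm", "data": {"increments": [[-0.247,0.94,0,0.0036,-0.0126,0.165,0.05],[-0.247,0.94,0,0.0036,-0.0126,0.165,0.05],[-0.247,0.94,0,0.0036,-0.0126,0.165,0.05],[-0.247,0.94,0,0.0036,-0.0126,0.165,0.05],[-0.247,0.94,0,0.0036,-0.0126,0.165,0.05],[-0.247,0.94,0,0.0036,-0.0126,0.165,0.05],[-0.247,0.94,0,0.0036,-0.0126,0.165,0.05],[-0.247,0.94,0.1,0.0036,-0.0126,0.165,0.05],[-0.247,0.94,0.178,0.0036,-0.0126,0.165,0.05],[-0.247,0.94,0.178,0.0036,-0.0126,0.165,0.05]]}}

```text
time_s: 5.95
position: [0.4278, -0.1473, 0.0661]
tcp_rot: [[0.977, -0.209, -0.048], [-0.208, -0.978, 0.014], [-0.05, -0.004, -0.999]]
force: [-0.7, -0.1, -0.6]
opening: 0.137
grasp_force: 30.0
```

```bash
sed -i 's/"top","side"):\n    c=/&/' bend.py; python3 - <<'E'
from h import *
s=bot.read_state();print(s["time_s"],s["position"],s["force"],tipnow())
for z in (.04,.03,.022):
    p,R=tgt(-.062,z,2.5);print(inc(p,R))
E
python3 bend.py pics/b2.png
```

```text
5.95 [ 0.4278 -0.1473  0.0661] [-0.6512 -0.123  -0.5611] [-0.0638 -0.0003  0.0564]
[ 0.0085 -0.0001  0.0565 -0.0014  0.002  -0.0006]
[ 0.0101  0.      0.0898 -0.0014  0.002  -0.0006]
[ 0.0115  0.0001  0.1165 -0.0014  0.002  -0.0006]
5.95 [ 0.4278 -0.1473  0.0661] [-0.6512 -0.123  -0.5611] 30.00002629123628
```

View pics/b2.png

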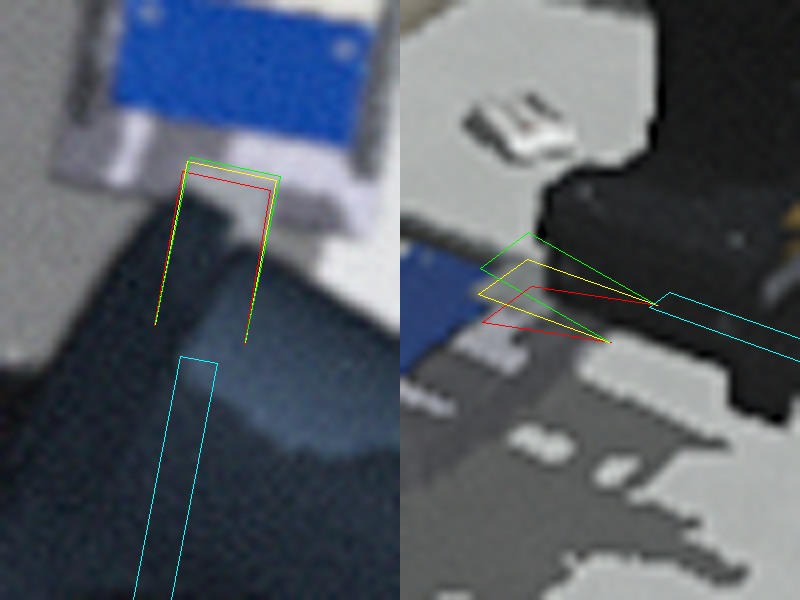

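Call:
{"op": "move_arm", "data": {"increments": [[0.008,0,0.05,0,0,0,0.05],[0.009,0,0.08,0,0,0,0.05],[0.01,0,0.09,0,0,0,0.05],[0.01,0,0.09,0,0,0,0.05],[0.01,0,0.09,0,0,0,0.05]]}}

```text
time_s: 6.47
position: [0.4327, -0.1477, 0.0434]
tcp_rot: [[0.978, -0.205, -0.039], [-0.205, -0.979, 0.009], [-0.04, -0.001, -0.999]]
force: [0.0, 0.0, -1.2]
opening: 0.135
grasp_force: 30.0
```

```bash
cat > st.py <<'E'
from h import *
F=[]
s=bot.read_state()
print(s["time_s"],s["position"],s["force"],s["moment"],1000*tipnow(),s["tau"])
E
python3 st.py
```

```text
6.4667 [ 0.4327 -0.1477  0.0434] [ 0.0168  0.0238 -1.2382] [ 0.0112  0.0295 -0.0149] [-58.7734   0.6632  34.7943] [ -0.0038 -37.3357  -4.9889   0.0079   0.0693  -0.0014]
```

Call:
{"op": "move_arm", "data": {"increments": [[0,0,0.02,0,0,0,0.05],[0,0,0.027,0,0,0,0.05],[0,0,0.027,0,0,0,0.05],[0,0,0.027,0,0,0,0.05]]}}

```text
time_s: 6.8
position: [0.4322, -0.1479, 0.0348]
tcp_rot: [[0.978, -0.206, -0.04], [-0.206, -0.979, 0.009], [-0.041, -0.001, -0.999]]
force: [-0.6, 0.4, -0.1]
opening: 0.134
grasp_force: 30.0
```

```bash
python3 st.py
```

```text
6.8 [ 0.4322 -0.1479  0.0348] [-0.6462  0.4054 -0.0545] [-0.0225  0.0263 -0.0237] [-59.2866   0.2648  26.1498] [  0.0178 -37.8851  -4.5419   0.0081   0.0647  -0.0014]
```

Call:
{"op": "move_arm", "data": {"increments": [[0,0,0.004,0,0,0,0.05],[0,0,0.007,0,0,0,0.05],[0,0,0.007,0,0,0,0.05],[0,0,0.007,0,0,0,0.05]]}}

```text
time_s: 7.13
position: [0.4322, -0.148, 0.0327]
tcp_rot: [[0.978, -0.206, -0.04], [-0.206, -0.979, 0.009], [-0.041, -0.001, -0.999]]
force: [0.1, -0.4, -1.1]
opening: 0.135
grasp_force: 30.0
```

```bash
python3 st.py
```

```text
7.1333 [ 0.4322 -0.148   0.0327] [ 0.0816 -0.4274 -1.056 ] [ 0.0069 -0.0073  0.0058] [-59.2832   0.2065  24.071 ] [ -0.0032 -38.0071  -4.4436   0.0079   0.0652  -0.0014]
```

Call:
{"op": "move_arm", "data": {"increments": [[0,0,0.004,0,0,0,0.05],[0,0,0.005,0,0,0,0.05],[0,0,0.005,0,0,0,0.05],[0,0,0.005,0,0,0,0.05]]}}

```text
time_s: 7.47
position: [0.4321, -0.1479, 0.0312]
tcp_rot: [[0.978, -0.206, -0.04], [-0.206, -0.979, 0.009], [-0.041, -0.001, -0.999]]
force: [0.6, -0.9, -0.6]
opening: 0.136
grasp_force: 30.0
```

```bash
python3 st.py
```

```text
7.4667 [ 0.4321 -0.1479  0.0312] [ 0.5579 -0.9486 -0.6117] [ 0.0016  0.0225 -0.0005] [-59.35     0.2451  22.5652] [ -0.0036 -38.059   -4.3572   0.0079   0.0667  -0.0014]
```

Call:
{"op": "move_arm", "data": {"increments": [[0,0,0.003,0,0,0,0.05],[0,0,0.004,0,0,0,0.05],[0,0,0.004,0,0,0,0.05]]}}

```text
time_s: 7.72
position: [0.4321, -0.1479, 0.03]
tcp_rot: [[0.978, -0.206, -0.04], [-0.206, -0.979, 0.009], [-0.041, -0.001, -0.999]]
force: [0.1, 0.4, -1.2]
opening: 0.141
grasp_force: 30.0
```

```bash
python3 st.py
```

```text
7.7167 [ 0.4321 -0.1479  0.03  ] [ 0.0758  0.4369 -1.1993] [ 0.0209 -0.033  -0.0293] [-59.3819   0.2544  21.3287] [  0.0022 -38.0495  -4.2575   0.0065   0.0753  -0.0018]
```

Call:
{"op": "move_arm", "data": {"increments": [[0,0,0.003,0,0,0,0.05],[0,0,0.004,0,0,0,0.05],[0,0,0.004,0,0,0,0.05]]}}

```text
time_s: 7.97
position: [0.432, -0.1479, 0.0289]
tcp_rot: [[0.978, -0.206, -0.039], [-0.206, -0.979, 0.009], [-0.041, -0.001, -0.999]]
force: [-0.6, 0.0, 1.7]
opening: 0.134
grasp_force: 30.0
```

```bash
python3 st.py
```

```text
7.9667 [ 0.432  -0.1479  0.0289] [-0.6101  0.0418  1.719 ] [-0.01   -0.1157  0.0496] [-59.4136   0.2392  20.2442] [  0.0241 -37.2664  -4.2838   0.0058   0.0764  -0.0004]
```

Call:
{"op": "move_arm", "data": {"increments": [[0.01,0,-0.0004,0,0,0,0.05],[0.02,0,-0.0008,0,0,0,0.05],[0.03,0,-0.0012,0,0,0,0.05],[0.04,0,-0.0016,0,0,0,0.05],[0.04,0,-0.0016,0,0,0,0.05]]}}

```text
time_s: 8.38
position: [0.445, -0.1509, 0.0289]
tcp_rot: [[0.978, -0.206, -0.038], [-0.206, -0.979, 0.008], [-0.039, -0.0, -0.999]]
force: [1.0, 0.2, 0.2]
opening: 0.134
grasp_force: 30.0
```

```bash
python3 st.py
```

```text
8.3833 [ 0.445  -0.1509  0.0289] [1.0166 0.2275 0.1853] [ 0.0125 -0.1757  0.048 ] [-46.1459   0.0401  20.4236] [ -0.1389 -38.2426  -4.5788  -0.0326   0.2647   0.0369]
```

Call:
{"op": "move_arm", "data": {"increments": [[0.006,0,-0.0002,0,0,0,0.05],[0.012,0,-0.0005,0,0,0,0.05],[0.018,0,-0.0007,0,0,0,0.05],[0.024,0,-0.001,0,0,0,0.05],[0.03,0,-0.0012,0,0,0,0.05],[0.03,0,-0.0012,0,0,0,0.05]]}}

```text
time_s: 8.88
position: [0.4527, -0.1523, 0.0288]
tcp_rot: [[0.978, -0.206, -0.04], [-0.206, -0.979, 0.009], [-0.041, -0.001, -0.999]]
force: [-1.7, 0.4, 0.3]
opening: 0.135
grasp_force: 30.0
```

```bash
python3 st.py
```

```text
8.8833 [ 0.4527 -0.1523  0.0288] [-1.6616  0.3749  0.3376] [0.0781 0.0116 0.0089] [-38.2608   0.2742  20.1367] [ -0.0284 -38.7764  -5.9047   0.043   -0.1634   0.0296]
```

Call:
{"op": "move_arm", "data": {"increments": [[0.005,0,-0.0002,0,0,0,0.05],[0.01,0,-0.0004,0,0,0,0.05],[0.015,0,-0.0006,0,0,0,0.05],[0.02,0,-0.0008,0,0,0,0.05],[0.02,0,-0.0008,0,0,0,0.05]]}}

```text
time_s: 9.3
position: [0.4591, -0.1538, 0.0289]
tcp_rot: [[0.978, -0.206, -0.039], [-0.206, -0.979, 0.009], [-0.04, -0.0, -0.999]]
force: [-1.0, 0.2, 0.3]
opening: 0.135
grasp_force: 30.0
```

```bash
python3 st.py
```

```text
9.3 [ 0.4591 -0.1538  0.0289] [-1.0277  0.2182  0.2582] [ 0.0767  0.0319 -0.0479] [-31.7753   0.1338  20.3098] [ -0.0424 -39.2435  -5.9789   0.0295  -0.0958   0.0251]
```

Call:
{"op": "move_arm", "data": {"increments": [[0.005,0,-0.0002,0,0,0,0.05],[0.01,0,-0.0004,0,0,0,0.05],[0.01,0,-0.0004,0,0,0,0.05]]}}

```text
time_s: 9.55
position: [0.4618, -0.1543, 0.0289]
tcp_rot: [[0.978, -0.206, -0.039], [-0.206, -0.979, 0.009], [-0.04, -0.001, -0.999]]
force: [-1.6, -0.9, 0.7]
opening: 0.133
grasp_force: 30.0
```

```bash
python3 st.py; cat > look.py <<'E'
from h import *
import sys
st=np.load("rl.npy")[0];r=[]
for n in("top","side"):
    c=viewer.capture(n);cu=proj(c,[st[0]-.02,st[1],.03]);x0,y0=int(cu[0]-33),int(cu[1]-30)
    r.append(cv2.resize(c["image"][y0:y0+60,x0:x0+66],None,fx=6,fy=6,interpolation=2))
cv2.imwrite(sys.argv[1],np.hstack(r))
E
python3 look.py pics/k1.png
```

```text
9.55 [ 0.4618 -0.1543  0.0289] [-1.5585 -0.9399  0.6655] [0.0298 0.0536 0.0695] [-28.9788   0.1874  20.2429] [ -0.0134 -39.4161  -6.239    0.042   -0.1553   0.0233]
```

View pics/k1.png

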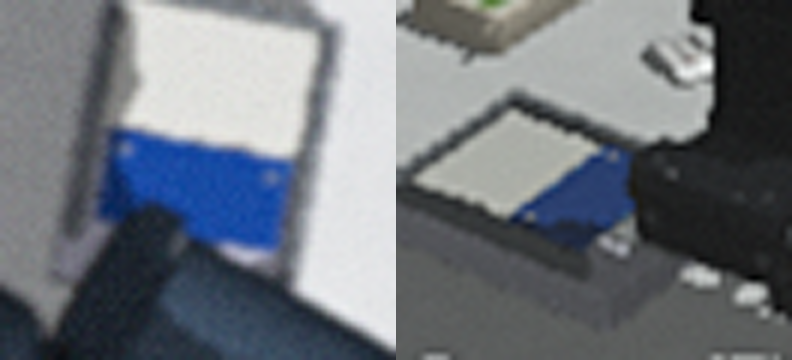

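Call:
{"op": "move_arm", "data": {"increments": [[0,0,-0.0083,0,0,0,0.05],[0,0,-0.017,0,0,0,0.05],[0.0005,0,-0.0254,0,0,0,0.05],[0.001,0,-0.034,0,0,0,0.05],[0.003,0,-0.042,0,0,0,0.05],[0.005,0,-0.05,0,0,0,0.05],[0.009,0,-0.058,0,0,0,0.05],[0.0123,0,-0.065,0,0,0,0.05],[0.0123,0,-0.065,0,0,0,0.05]]}}

```text
time_s: 10.4
position: [0.4663, -0.1553, 0.0486]
tcp_rot: [[0.978, -0.206, -0.039], [-0.206, -0.979, 0.009], [-0.04, -0.0, -0.999]]
force: [1.0, 0.2, -0.1]
opening: 0.136
grasp_force: 30.0
```

```bash
python3 st.py;python3 look.py pics/k2.png
```

```text
10.4 [ 0.4663 -0.1553  0.0486] [ 0.9679  0.1683 -0.0683] [ 0.0408  0.0437 -0.0435] [-24.377    0.156   40.0789] [  0.0196 -39.9548  -6.9101   0.0309   0.0113   0.0147]
```

View pics/k2.png

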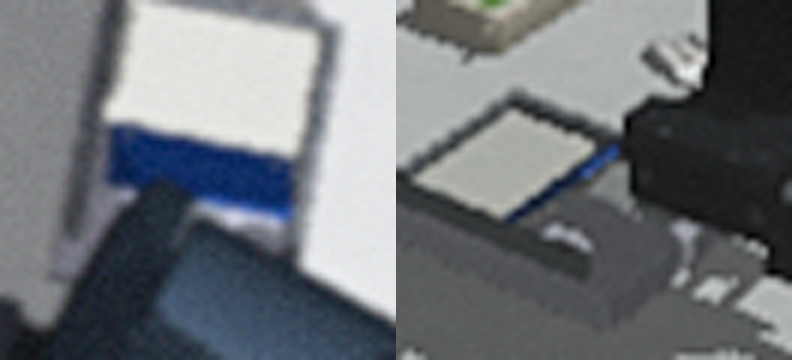

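Call:
{"op": "move_arm", "data": {"increments": [[0.01,0,-0.014,0,0,0,0.05],[0.022,0,-0.026,0,0,0,0.05],[0.033,0,-0.033,0,0,0,0.05],[0.044,0,-0.039,0,0,0,0.05],[0.056,0,-0.043,0,0,0,0.05],[0.068,0,-0.046,0,0,0,0.05],[0.075,0,-0.047,0,0,0,0.05],[0.075,0,-0.047,0,0,0,0.05]]}}

```text
time_s: 11.17
position: [0.4892, -0.1601, 0.0614]
tcp_rot: [[0.978, -0.206, -0.039], [-0.206, -0.979, 0.009], [-0.04, -0.0, -0.999]]
force: [-0.2, -0.7, -1.3]
opening: 0.134
grasp_force: 30.0
```

```bash
python3 st.py;python3 look.py pics/k3.png
```

```text
11.1667 [ 0.4892 -0.1601  0.0614] [-0.2003 -0.6879 -1.2567] [ 0.044   0.0298 -0.0166] [-0.9895  0.134  52.8821] [  0.083  -41.02    -8.3157   0.0202   0.101    0.0051]
```

View pics/k3.png

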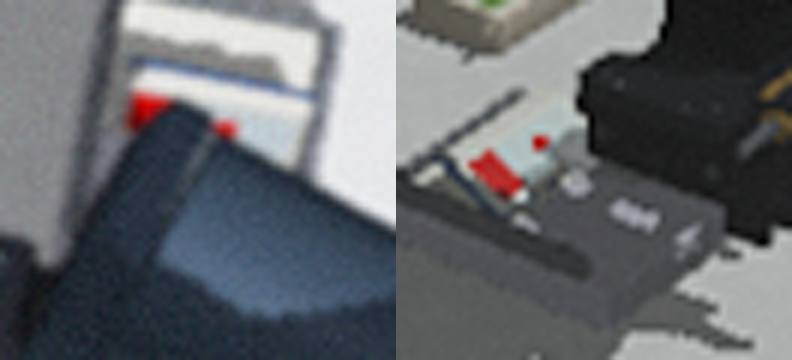

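Call:
{"op": "move_arm", "data": {"increments": [[0.012,0,0,0,0,0,0.05],[0.025,0,0,0,0,0,0.05],[0.025,0,0,0,0,0,0.05],[0.025,0,0,0,0,0,0.05],[-0.05,0,-0.01,0,0,0,0.05],[-0.15,0,-0.05,0,0,0,0.05],[-0.15,0,-0.1,0,0,0,0.05],[-0.15,0,-0.1,0,0,0,0.05]]}}

```text
time_s: 11.93
position: [0.4447, -0.1505, 0.0946]
tcp_rot: [[0.978, -0.207, -0.039], [-0.206, -0.978, 0.009], [-0.04, -0.0, -0.999]]
force: [0.5, -0.1, 0.1]
opening: 0.137
grasp_force: 30.0
```

```bash
python3 st.py;python3 look.py pics/k4.png
```

```text
11.9333 [ 0.4447 -0.1505  0.0946] [ 0.531  -0.0786  0.0693] [-0.031  -0.0798 -0.0094] [-46.4584   0.2738  86.0955] [  0.2779 -36.8986  -6.3755  -0.003    0.6509  -0.0265]
```

View pics/k4.png

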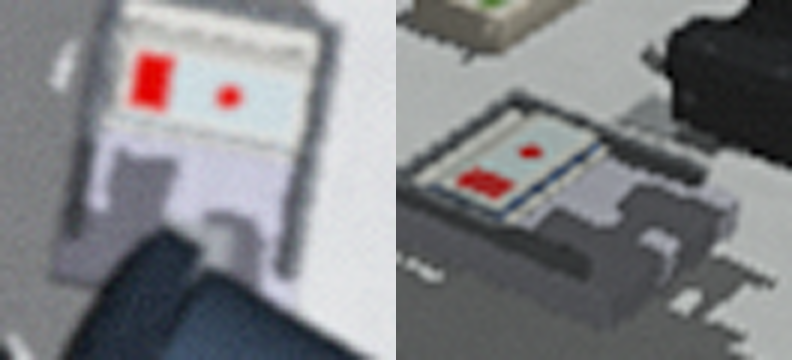

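```bash
python3 - <<'E'
from h import *
c=viewer.capture("top");st=np.load("rl.npy")[0]
for d in nets.find_in("top","slide_holder")[:1]:print(d,Rz(np.degrees(st[2])).T@(ray(c,d["location"],.0335)-np.r_[st[:2],0]))
R=Rz(17.8)@D
print(inc((.4152,.1436,.124),R),inc((.4152,.1436,.0255),R))
E
```

```text
{'location': [293.5, 146.0], 'conf': 0.68} [0.021  0.0076 0.0335]
[-0.3087 -0.9407 -0.0913 -0.0033  0.0122 -0.1649] [-0.2958 -0.9406  0.2367 -0.0033  0.0122 -0.1649]
```

Call:
{"op": "move_arm", "data": {"increments": [[-0.1,0,-0.09,0,0,0,0.05],[-0.309,-0.94,-0.091,-0.0033,0.0122,-0.165,0.05],[-0.309,-0.94,-0.091,-0.0033,0.0122,-0.165,0.05],[-0.309,-0.94,-0.091,-0.0033,0.0122,-0.165,0.05],[-0.309,-0.94,-0.091,-0.0033,0.0122,-0.165,0.05],[-0.309,-0.94,-0.091,-0.0033,0.0122,-0.165,0.05],[-0.309,-0.94,-0.091,-0.0033,0.0122,-0.165,0.05],[-0.309,-0.94,-0.091,-0.0033,0.0122,-0.165,0.05],[-0.309,-0.94,-0.091,-0.0033,0.0122,-0.165,0.05],[-0.309,-0.94,-0.091,-0.0033,0.0122,-0.165,0.05]]}}

```text
time_s: 12.97
position: [0.4142, 0.1462, 0.1239]
tcp_rot: [[0.95, 0.312, -0.001], [0.312, -0.95, 0.001], [-0.001, -0.001, -1.0]]
force: [-0.1, 0.0, -0.6]
opening: 0.136
grasp_force: 30.0
```

Call:
{"op": "move_arm", "data": {"increments": [[0,0,0,0,0,0,0.05],[0,0,0,0,0,0,0.05],[0,0,0,0,0,0,0.05]]}}

```text
time_s: 13.22
position: [0.4144, 0.1426, 0.1242]
tcp_rot: [[0.953, 0.303, -0.002], [0.303, -0.953, 0.001], [-0.001, -0.001, -1.0]]
force: [-0.7, -0.5, -1.5]
opening: 0.137
grasp_force: 30.0
```

```bash
python3 - <<'E'
from h import *
R=Rz(17.8)@D
s=bot.read_state();print(s["position"],s["force"])
print(inc((.4152,.1436,.06),R),inc((.4152,.1436,.0255),R))
E
```

```text
[0.4144 0.1426 0.1242] [-0.6838 -0.5493 -1.5421]
[ 0.0037 -0.0022  0.2139 -0.0004  0.0005 -0.0008] [ 0.0039 -0.0021  0.3289 -0.0004  0.0005 -0.0008]
```

Call:
{"op": "move_arm", "data": {"increments": [[0.003,-0.002,0.1,0,0,0,0.05],[0.003,-0.002,0.2,0,0,0,0.05],[0.003,-0.002,0.28,0,0,0,0.05],[0.003,-0.002,0.31,0,0,0,0.05],[0.003,-0.002,0.325,0,0,0,0.05],[0.003,-0.002,0.325,0,0,0,0.05],[0.003,-0.002,0.325,0,0,0,0.05]]}}

```text
time_s: 13.8
position: [0.4153, 0.1444, 0.0275]
tcp_rot: [[0.952, 0.305, -0.0], [0.305, -0.952, 0.001], [0.0, -0.001, -1.0]]
force: [-0.7, -1.4, -1.7]
opening: 0.136
grasp_force: 30.0
```

```bash
python3 st.py
```

```text
13.8 [0.4153 0.1444 0.0275] [-0.6877 -1.3969 -1.6814] [-0.0309  0.0314 -0.0047] [-151.1574  339.6803   23.4946] [ -0.1478 -35.725   -2.8002   0.0219  -0.0773  -0.0005]
```

Call:
{"op": "move_arm", "data": {"increments": [[0,0.002,0.004,0,0,0,0.05],[0,0.002,0.007,0,0,0,0.05],[0,0.002,0.007,0,0,0,0.05],[0,0.002,0.007,0,0,0,0.05]]}}

```text
time_s: 14.13
position: [0.4152, 0.1444, 0.0254]
tcp_rot: [[0.952, 0.306, -0.0], [0.306, -0.952, 0.001], [0.0, -0.001, -1.0]]
force: [-0.0, -0.4, -0.9]
opening: 0.134
grasp_force: 30.0
```

```bash
python3 st.py
```

```text
14.1333 [0.4152 0.1444 0.0254] [-0.0268 -0.3578 -0.8931] [-0.0062  0.0749  0.0042] [-151.3238  339.7633   21.4287] [ -0.0513 -36.5643  -2.7967   0.0233  -0.0908  -0.    ]
```

Within a millimetre of the seat; release gently and back off upward.

Call:
{"op": "move_arm", "data": {"increments": [[0,0,0.002,0,0,0,0.15],[0,0,0.002,0,0,0,0.2],[0,0,0.002,0,0,0,0.3],[0,0,0.002,0,0,0,0.45],[0,0,0.002,0,0,0,0.5],[0,0,0.002,0,0,0,0.5]]}}

```text
time_s: 14.63
position: [0.4148, 0.1444, 0.0242]
tcp_rot: [[0.952, 0.306, -0.001], [0.306, -0.952, 0.001], [-0.001, -0.001, -1.0]]
force: [-0.2, 0.5, 0.7]
opening: 0.416
grasp_force: 0.0
```

Call:
{"op": "move_arm", "data": {"increments": [[0,0,-0.03,0,0,0,0.5],[0,0,-0.1,0,0,0,0.5],[0,0,-0.25,0,0,0,0.5],[0,0.1,-0.4,0,0,0,0.5],[-0.1,0.5,-0.5,0,0,0,0.5],[-0.1,0.8,-0.5,0,0,0,0.5],[-0.1,0.8,-0.5,0,0,0,0.5],[-0.1,0.8,-0.5,0,0,0,0.5],[-0.1,0.8,-0.5,0,0,0,0.5],[-0.1,0.8,-0.5,0,0,0,0.5]]}}

```text
time_s: 15.47
position: [0.4623, -0.0988, 0.1759]
tcp_rot: [[0.953, 0.303, 0.004], [0.303, -0.953, -0.003], [0.003, 0.004, -1.0]]
force: [0.5, -0.3, -0.3]
opening: 0.506
grasp_force: 0.0
```

```bash
python3 - <<'E'
from h import *
s=bot.read_state();print(s["time_s"],s["position"],s["force"],s["opening"])
r=[]
for n in("top","side"):
    c=viewer.capture(n);row=[]
    for p in((.58,-.18,.03),(.43,.15,.03)):
        cu=proj(c,p).astype(int);x0,y0=cu-[33,25];x0=max(x0,0)
        row.append(cv2.resize(c["image"][y0:y0+50,x0:x0+66],(396,300),interpolation=2))
    r.append(np.vstack(row))
cv2.imwrite("pics/end.png",np.hstack(r))
E
```

```text
15.4667 [ 0.4623 -0.0988  0.1759] [ 0.5485 -0.2834 -0.255 ] 0.5064868957813552
```

View pics/end.png

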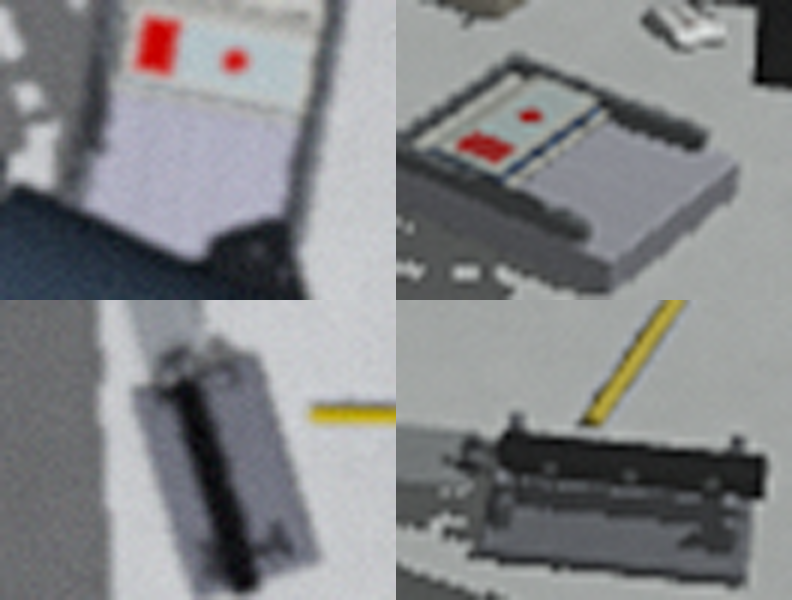

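The picture shows the holder flat with its slide up on the shelf: red label at about (157,45) in the top pane. The lifter lies in both notches, released, and the arm is clear.

```bash
python3 -c "
from h import *
print(workorder.hand_in())"
```

```text
the job is handed in; nothing more can be done
None
```

I handed the job in at about 16 s: in the last pictures the holder lies flat, slide up, on the upper shelf, and the lifter is back in its rest and released. The hand-in gave no verdict.

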